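Clear a carton jammed across the packing chute

TASK

A green carton has turned crosswise and is stuck in the throat of the packing chute, under the yellow keeper lips. Slide it back up the chute until it is completely clear of the lips, then lift it out and set it down flat, right way up, inside the blue basket; do not drop it, and touch the white basket with neither the robot nor the carton.

Things in the scene. Friction and masses are not known exactly. Their poses are not given: they have to be found in the camera images.
- carton_green: Green carton with a white band, 40 (x) by 100 (y) by 28 mm high (z), 60 to 115 g. Origin: centre of its underside, z up. At first it lies on the chute floor, length across the chute within 4 degrees, its centre 18 mm up-slope of the trough origin. Stays where left on the slope. Like-sized red, yellow and orange cartons are not meant. Clear of the lips once its centre is past trough x = 95 mm.
- trough: Fixed metal trough. Origin: floor centre line at the throat, 60 mm above the table; x up-slope (10 degrees, roughly towards the robot), z square to floor. Floor x -110 to 230 mm, walls 40 mm high. Inside 114 mm wide at x > 0, tapering to 60 at x < -30. At x 0 to 75 two yellow lips 36 to 40 mm above the floor leave a 60 mm mid slot for fingers to push through; elsewhere the top is open.
- basket_blue: The blue open basket, fixed, where the carton goes: outside 150 mm (x) by 200 mm (y), 50 mm high, walls and floor 5 mm thick, empty. Origin at the centre of its underside, on the table; z up.
- basket_white: The white basket, fixed, same size and axes as the blue one, with a red and a yellow carton in it. To be left alone. The two baskets may stand in either order.

How it is judged:
On the way, in this order (a step that is already met when the one before it is completed fails the run):
1. the carton, still lying on the chute floor, is back up the chute and clear of the keeper lips (x of carton_green in the frame of trough between 0.09 and 0.24 m and z of carton_green in the frame of trough below 0.015 m and contact force between carton_green and trough above 0.1 N), for 0.1 s.
2. the carton is down in the blue basket while the fingers still touch it (lowered, not dropped) (z of carton_green in the frame of basket_blue below 0.03 m and x of carton_green in the frame of basket_blue between -0.07 and 0.07 m and y of carton_green in the frame of basket_blue between -0.095 and 0.095 m and contact force between the fingers and carton_green above 0.3 N).
At the end, for the whole second after the job is handed in: The green carton lies at rest inside the blue basket, right way up and flat within 10 degrees, its underside within 10 mm of the basket's floor (x of carton_green in the frame of basket_blue between -0.07 and 0.07 m and y of carton_green in the frame of basket_blue between -0.095 and 0.095 m and z of carton_green in the frame of basket_blue below 0.015 m and angle between carton_green's own z axis and vertical below 0.17 rad and linear speed of carton_green below 0.02 m/s); the robot touches nothing.
It fails at once if the robot touches the white basket (contact force between any of the fingers, the arm and basket_white above 1 N).
It fails at once if the green carton touches the white basket (contact force between carton_green and basket_white above 0.5 N).
It also fails if it takes over 51 s, if anything falls off the work surface, if the arm or the gripper's body presses on something with over 40 N, if the wrist force passes 120 N, or if a joint passes its speed limit or range.

ROBOT

A 6-joint arm with a two-finger parallel gripper is mounted at the origin on the work surface. World frame = base frame: x ahead of the robot, y to its left, z up, the work surface at z = 0. Lengths are in m, angles in rad, forces in N, time in s.
With the tool pointing down it reaches from about 0.275 to 1 m from the base axis. Payload 8.4 kg.
Tool frame: the origin (TCP) lies between the finger pads; the fingertips stand 8 mm ahead of it and the grasp point (between the pads) lies 11 mm behind it; y points along the fingers, x is the direction in which the jaws open and shut, and the axes are right-handed (so a half turn about y gives the same grasp; the last joint's range is limited). The gripper opens to 85 mm and grips with 20 to 120 N. Pads are 22 mm wide; open, the fingers measure 114 mm over their backs; the gripper's body (76 mm by 85 mm) begins 54 mm behind the grasp point. The pads swing forward as they close: fully open they stand 13 mm farther back than shut.
Start: joints at [-0.002, 0.353, 1.633, -0, 1.155, -0.002], TCP at [0.625, -0, 0.239] pointing down, gripper open.
Joint ranges: [-2.63, 2.63], [-0.92, 2.1], [0.06, 2.66], [-1.3, 4.44], [0, 2.69], [-3.02, 3.02]. Speed limits (rad/s): [2.22, 2.22, 2.79, 3.14, 3.14, 3.14].

INTERFACE

Orientations are given as a rotation vector (axis times angle).
In Python, from cell import readout, viewer, workorder gives the robot as it stands.
- The arm moves only by the tool drive_tool, never from a script. Its argument "increments" is a list of rows, each an object of numbers: "dx", "dy", "dz": the shift along the tool's x, y, z in mm; "wx", "wy", "wz": the turn, a rotation vector about the tool's x, y, z in rad; "hand": the opening, from -1 (shut) to 1 (fully open). A call has exactly 10 rows; each row shifts and turns the pose as measured when the row begins, along the tool's axes as they then stand; what a row does not reach is not made up. A row lasts 1/8 s, in which the tool goes at most 62.5 mm and 10.7 degrees, less where a joint would pass 70% of its speed; a pose out of reach is approached as far as the arm can. A call is refused whole if a number of a shift passes 62.5 or a number of a turn 0.188, either way. A call with a gripper value outside its range is refused whole. The fingers move at their own pace and stop on an object; "squeeze" is the grip in N (left out, the last holds). Time passes only in rows, so rows that do not move let the fingers close, or fill a call up. It gives the time, the measured TCP pose, the force and the opening at its end, in the units of the state.
- readout.get_obs(): the state, without advancing time (a new reading comes with each control period).
- viewer.snapshot(name): name is "scene" or "side" or "wrist"; returns (picture, depth): 400x640x3 uint8, red, green, blue; 400x640 float32, m along the optical axis (not along the pixel's ray), 0 where there is no reading.
- viewer.get_calibration(name): a dict with "camera_matrix" (3x3 intrinsics, pixels), "eye" and "attitude" of the camera in the world. Camera axes: x right, y down, z forward; pixel columns grow to the right and rows downward; lengths in m; the calibration is good to about 2 mm. The wrist camera is an equidistant fisheye: a pixel r from the principal point sees the ray r / f radians off the axis. A picture is of the moment at which its call begins: read the wrist's pose just before it. get_calibration takes no time and is no camera call; for the wrist camera it gives the pose at the moment of the call.
- workorder.hand_in(): hands the job in, once; it reports no verdict.
The state is a dict: "time": time; "q": joint angles; "joint_velocities": joint speeds; "joint_efforts": joint torques, N m; "tool_pos": TCP position; "tool_rot": TCP orientation; "contact_force": force on the tool from outside, world axes, zero at the start; "moment": the same for the moment, N m; "opening": finger opening in m.
Only numpy, scipy, OpenCV 4.12 (cv2) and the standard library are available. Lean on these libraries where they do the work, as an engineer would, in place of code of your own. Each camera call takes 0.05 s, during which the arm holds its last target.

## Working session

There is one attempt and no reset: what is moved stays moved. The work goes in short steps, Python scripts to look and compute and a tool call to move; the robot and the scene stay as the last step left them, time stands still between calls to the robot, and variables do not carry over. Pictures are saved under pics/ and viewed, and the job is handed in when it is done.

Besides the shell and the picture viewer there is one more tool, called by a JSON object that holds its "op" and its "data", one argument or row to a line. drive_tool: Moves the arm, as the interface text tells. Its arguments: {"type":"object","properties":{"increments":{"type":"array","items":{"type":"object","properties":{"dx":{"type":"number"},"dy":{"type":"number"},"dz":{"type":"number"},"wx":{"type":"number"},"wy":{"type":"number"},"wz":{"type":"number"},"hand":{"type":"number"}}}},"squeeze":{"type":"number"}},"required":["increments"]}

```bash
ls; mkdir -p pics; python3 - <<'E'
from cell import readout, viewer
import cv2,numpy as np
print(readout.get_obs())
for n in ["scene","side","wrist"]:
    c=viewer.get_calibration(n); print(n,c)
    p,d=viewer.snapshot(n); cv2.imwrite(f"pics/{n}0.png",p[:,:,::-1]); np.savez(f"pics/{n}0.npz",p=p,d=d,K=c["camera_matrix"],e=c["eye"],a=c["attitude"])
E
```

```text
pics
{'time': 0.0, 'q': array([-2.38095743e-03,  3.53649394e-01,  1.63416186e+00, -1.19737726e-05,
        1.15517823e+00, -2.40958169e-03]), 'joint_velocities': array([0.0010038 , 0.00120393, 0.00026004, 0.00128321, 0.0010179 ,
       0.00056836]), 'joint_efforts': array([-2.03471049e-03, -6.05236173e+01, -3.42063046e+01, -2.62302356e-04,
        9.48130677e-03,  3.61521288e-06]), 'tool_pos': array([6.24525827e-01, 9.36558091e-06, 2.38549027e-01]), 'tool_rot': array([-1.57080365e+00,  1.07079641e-03,  1.12336532e-03]), 'contact_force': array([ 1.58352432, -0.19644441, -0.38296745]), 'moment': array([-0.00754989,  0.02520536, -0.00651349]), 'opening': 0.08524368809910404}
scene {'camera_matrix': array([[420.74851032,   0.        , 322.11279016],
       [  0.        , 420.74851032, 209.07926165],
       [  0.        ,   0.        ,   1.        ]]), 'eye': array([1.03198242, 0.34918744, 0.7298482 ]), 'attitude': array([-1.23090659, -2.34784244,  0.89249606])}
side {'camera_matrix': array([[496.53631307,   0.        , 323.73485829],
       [  0.        , 496.53631307, 196.35635129],
       [  0.        ,   0.        ,   1.        ]]), 'eye': array([0.33959155, 0.69467052, 0.8248075 ]), 'attitude': array([-0.48403657,  2.79207576, -1.06807986])}
wrist {'camera_matrix': array([[309.70691629,   0.        , 323.66419126],
       [  0.        , 309.70691629, 192.53450735],
       [  0.        ,   0.        ,   1.        ]]), 'eye': array([0.62353076, 0.08016216, 0.37236053]), 'attitude': array([ 2.82547098e+00,  6.37823201e-04, -1.14770066e-04])}
```

View pics/scene0.png

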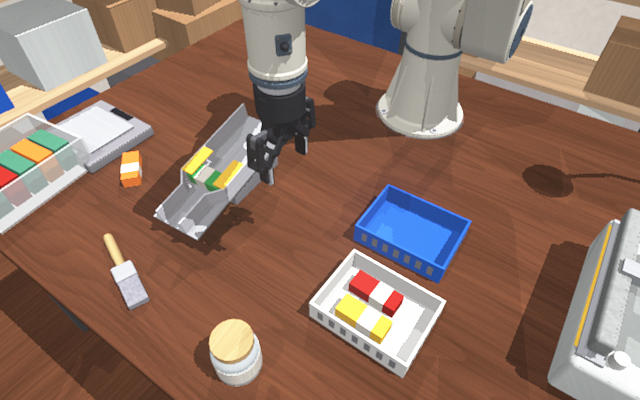

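View pics/side0.png

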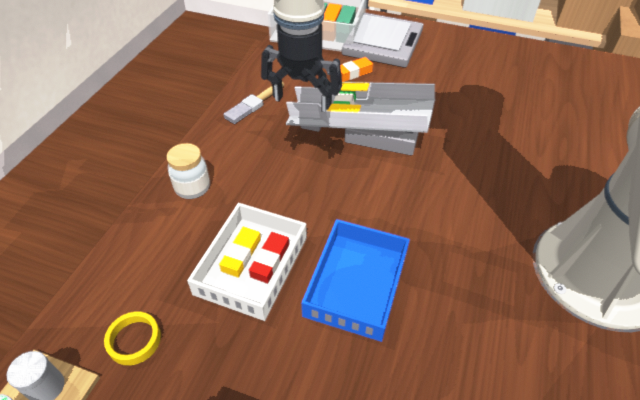

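View pics/wrist0.png

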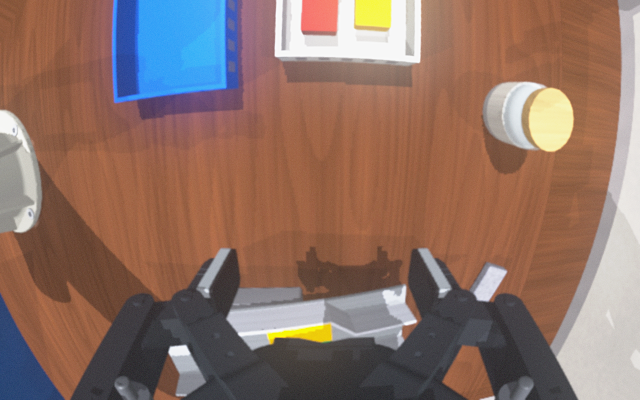

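The carton (green/white at scene px ~(207,178)) sits under the two yellow lips (198,163) and (230,175). The blue basket is nearer the robot at (412,230) and the white one farther at (377,310). Now I'll measure them.

```bash
cat > h.py <<'E'
import numpy as np,cv2
from scipy.spatial.transform import Rotation as R
def cloud(f):
    z=np.load(f); d=z["d"].astype(float); K=z["K"]
    v,u=np.mgrid[0:400,0:640]
    P=np.stack([(u-K[0,2])/K[0,0]*d,(v-K[1,2])/K[1,1]*d,d],-1)
    W=P@R.from_rotvec(z["a"]).as_matrix().T+z["e"]
    W[d<=0]=np.nan
    return z["p"],W,cv2.cvtColor(z["p"],cv2.COLOR_RGB2HSV)
E
python3 - <<'E'
from h import *
for n in ["scene","side"]:
    p,W,h=cloud(f"pics/{n}0.npz")
    H,S,V=[h[...,i].astype(int) for i in range(3)]
    ok=~np.isnan(W[...,2])
    g=ok&(W[...,0]>.3)&(W[...,0]<.9)&(W[...,1]<-.05)&(W[...,1]>-.4)
    def st(m,nm):
        X=W[m]; print(n,nm,len(X),np.round(np.percentile(X,[2,50,98],axis=0),4).tolist())
    st(g&(H>22)&(H<34)&(S>150)&(W[...,2]>.06)&(W[...,2]<.16),"yellow")
    # lips separately, pca
    m=(g&(H>22)&(H<34)&(S>150)&(W[...,2]>.06)&(W[...,2]<.16)).astype(np.uint8)
    k,lab,stt,c=cv2.connectedComponentsWithStats(m)
    for i in range(1,k):
        if stt[i,4]>30:
            X=W[lab==i]; mm=X.mean(0); s=np.linalg.svd(X-mm,full_matrices=False); print(" lip",stt[i].tolist(),mm.round(4),s[2].round(3).tolist(),(s[1]/np.sqrt(len(X))*3.46).round(4))
    st(g&(H>40)&(H<85)&(S>100)&(W[...,2]>.05),"green")
    b=ok&(H>100)&(H<125)&(S>150)&(W[...,0]>.3)&(W[...,1]>.05)&(W[...,1]<.6)
    st(b,"blue"); 
    rim=b&(W[...,2]>.044)&(W[...,2]<.06); st(rim,"rim")
    rct=cv2.minAreaRect((W[rim][:,:2]*1000).astype(np.float32)); print(rct)
    fl=b&(W[...,2]<.012); st(fl,"floor")
    wr=ok&(S<60)&(V>130)&(W[...,2]>.044)&(W[...,2]<.06)&(W[...,1]>.05)&(W[...,0]>.5)&(W[...,0]<.85)&(W[...,1]<.55)
    st(wr,"whiterim"); print(cv2.minAreaRect((W[wr][:,:2]*1000).astype(np.float32)))
    # trough grey tall points
    t=g&(S<60)&(W[...,2]>.03)&(W[...,2]<.17); st(t,"trough")
E
python3 - <<'E'
import cv2
a=cv2.imread('pics/scene0.png')[90:250,140:320];cv2.imwrite('pics/c1.png',cv2.resize(a,None,fx=4,fy=3.7,interpolation=2)[:600,:800])
a=cv2.imread('pics/side0.png')[60:170,270:450];cv2.imwrite('pics/c2.png',cv2.resize(a,None,fx=4,fy=4,interpolation=2))
E
```

```text
scene yellow 138 [[0.5637, -0.2873, 0.092], [0.6025, -0.2594, 0.1046], [0.6379, -0.1741, 0.1116]]
 lip [194, 151, 18, 20, 34] [ 0.5993 -0.2607  0.1056] [[0.984, 0.077, -0.161], [-0.068, -0.673, -0.737], [0.165, -0.736, 0.657]] [0.0634 0.0059 0.0033]
 lip [185, 152, 15, 22, 42] [ 0.6145 -0.2798  0.1034] [[0.928, 0.337, -0.156], [-0.317, 0.938, 0.143], [0.194, -0.083, 0.977]] [0.0656 0.0171 0.0042]
 lip [224, 162, 15, 24, 45] [ 0.5938 -0.1796  0.1064] [[0.969, 0.189, -0.159], [-0.145, 0.957, 0.251], [-0.199, 0.221, -0.955]] [0.0634 0.0075 0.0036]
scene green 224 [[0.5978, -0.2739, 0.0678], [0.6265, -0.2203, 0.0887], [0.6367, -0.1932, 0.0973]]
scene blue 6125 [[0.3726, 0.0941, 0.002], [0.4297, 0.1901, 0.0064], [0.5214, 0.2876, 0.0506]]
scene rim 933 [[0.3701, 0.0913, 0.0443], [0.4648, 0.195, 0.0489], [0.5217, 0.2902, 0.0517]]
((446.0920104980469, 190.41738891601562), (153.39048767089844, 200.8584442138672), 0.5325632691383362)
scene floor 3596 [[0.3743, 0.096, 0.0017], [0.4315, 0.1924, 0.0047], [0.5207, 0.2787, 0.0105]]
scene whiterim 1614 [[0.528, 0.1208, 0.0445], [0.6349, 0.2538, 0.04
[... 697 characters left out ...]
24], [0.6318, -0.2177, 0.0975]]
side blue 8270 [[0.3721, 0.0921, 0.0031], [0.4471, 0.1846, 0.007], [0.5165, 0.2897, 0.0521]]
side rim 1213 [[0.3702, 0.0899, 0.0444], [0.4452, 0.2121, 0.0502], [0.5191, 0.29, 0.0535]]
((445.1077880859375, 189.00894165039062), (149.93812561035156, 203.04920959472656), 0.7888091206550598)
side floor 5628 [[0.3794, 0.0944, 0.0029], [0.445, 0.1847, 0.006], [0.5135, 0.2886, 0.01]]
side whiterim 1421 [[0.5763, 0.0756, 0.0444], [0.6666, 0.2217, 0.0504], [0.8416, 0.3202, 0.0557]]
((713.6690673828125, 188.080078125), (262.861083984375, 276.22607421875), 88.63335418701172)
side trough 6133 [[0.4093, -0.2984, 0.0351], [0.5237, -0.1994, 0.0862], [0.7319, -0.1665, 0.1322]]
```

View pics/c1.png

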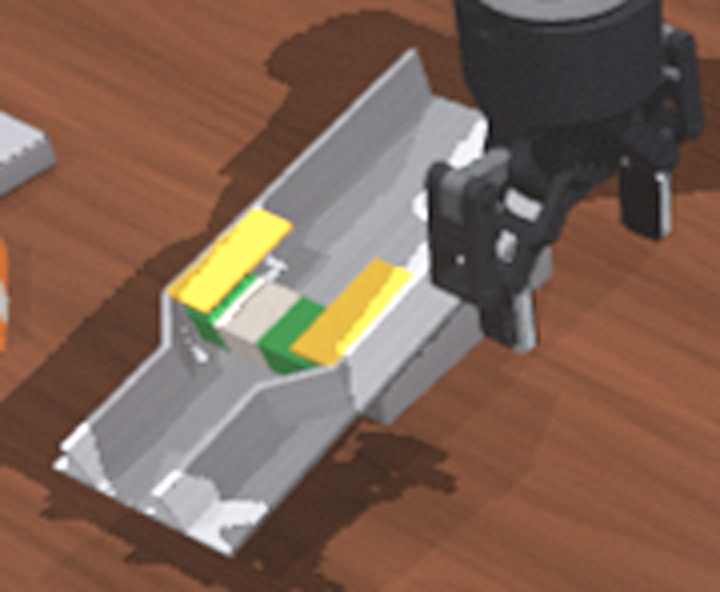

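View pics/c2.png

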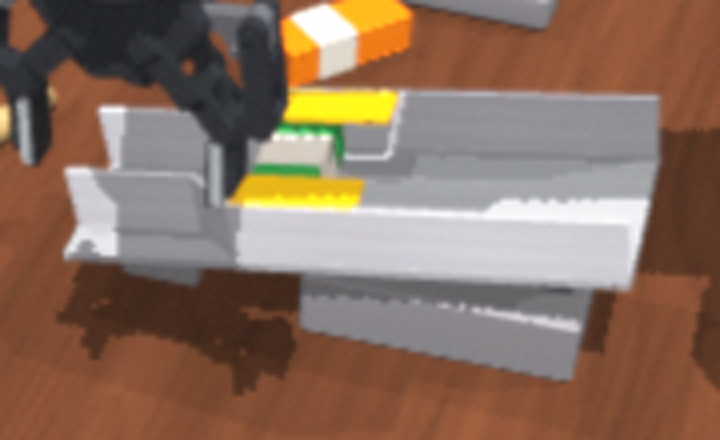

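```bash
python3 - <<'E'
from h import *
from scipy.optimize import least_squares
pts=[];
for n in ["scene","side"]:
    p,W,h=cloud(f"pics/{n}0.npz"); H,S,V=[h[...,i].astype(int) for i in range(3)]
    m=(W[...,0]>.38)&(W[...,0]<.56)&(W[...,1]<-.13)&(W[...,1]>-.33)&(W[...,2]>.05)&(W[...,2]<.17)&(S<60)&(V>90)
    X=W[m]
    Ly=X[:,1]
    print(n,len(X), np.histogram(X[:,1],bins=np.arange(-.31,-.14,.01)))
    # floor plane fit
    f=X[(Ly>-.27)&(Ly<-.19)]
    zexp=.06+ (0.633-f[:,0])*np.tan(np.radians(10)); f=f[abs(f[:,2]-zexp)<.012]
    A=np.c_[f[:,:2],np.ones(len(f))]; c=np.linalg.lstsq(A,f[:,2],rcond=None)[0]; r=f[:,2]-A@c
    print(" floor",len(f),c,"slope",np.degrees(np.arctan(np.hypot(c[0],c[1]))),"yaw",np.degrees(np.arctan2(c[1],c[0])),"rms",r.std(), "z=60 at x(y=-.23)",(.06-c[2]+.23*c[1])/c[0])
    # walls
    for lo,hi in[(-.31,-.275),(-.19,-.15)]:
        w=X[(Ly>lo)&(Ly<hi)]; fl=A[0]*0
        hh=w[:,2]-np.c_[w[:,:2],np.ones(len(w))]@c
        w=w[(hh>.008)&(hh<.036)]
        for _ in range(4):
            q=np.polyfit(w[:,0],w[:,1],1); r=w[:,1]-np.polyval(q,w[:,0]); w=w[abs(r)<max(.002,2*r.std())]
        print(" wall",len(w),"y at .55",np.polyval(q,.55).round(4),"yaw deg",np.degrees(np.arctan(q[0])).round(2),r.std().round(4))
    # green
    g=(H>40)&(H<85)&(S>80)&(W[...,0]>.5)&(W[...,0]<.7)&(W[...,1]<-.15)&(W[...,1]>-.3)&(W[...,2]>.05)
    print(" green top",np.round(np.percentile(W[g],[5,50,95],axis=0),4).tolist())
    # fingertips
    t=(V<110)&(W[...,0]>.5)&(W[...,0]<.75)&(abs(W[...,1])<.06)&(W[...,2]>.19)&(W[...,2]<.3)
    print(" tips",np.round(np.percentile(W[t],[.3,1,3,50],axis=0)[:,2],4), len(W[t]))
    for s in(0,1):
        q=W[t&((W[...,0]>.6245)==s)]; q=q[q[:,2]<q[:,2].min()+.012]; print(q.mean(0).round(4),q.min(0).round(4),q.max(0).round(4),len(q))
E
```

```text
scene 2000 (array([  2, 601, 324, 185, 203, 191, 151,  95,  52,  32,  12,   0,   0,
       124,  28,   0]), array([-0.31, -0.3 , -0.29, -0.28, -0.27, -0.26, -0.25, -0.24, -0.23,
       -0.22, -0.21, -0.2 , -0.19, -0.18, -0.17, -0.16, -0.15]))
 floor 736 [-0.17309694 -0.01038407  0.16659859] slope 9.837724455344565 yaw -176.56694721027733 rms 0.0013125129068498654 z=60 at x(y=-.23) 0.6296294154137715
 wall 386 y at .55 -0.2887 yaw deg 3.44 0.0009
 wall 65 y at .55 -0.1707 yaw deg 3.07 0.0007
 green top [[0.5993, -0.2707, 0.0697], [0.6273, -0.2206, 0.0886], [0.6357, -0.199, 0.0937]]
 tips [0.244  0.2448 0.2486 0.2824] 603
[5.823e-01 5.000e-04 2.494e-01] [ 0.5809 -0.0106  0.2438] [0.584  0.0124 0.2558] 50
[0.6787 0.0035 0.2577] [ 0.6682 -0.0061  0.2507] [0.6826 0.0126 0.2627] 50
side 3221 (array([  51,  885,  239,  171,  157,  172,  183,  117,   15,    9,    8,
          6,  179, 1016,   13,    0]), array([-0.31, -0.3 , -0.29, -0.28, -0.27, -0.26, -0.25, -0.24, -0.23,
       -0.22, -0.21, -0.2 , -0.19, -0.18, -0.17, -0.16, -0.15]))
 floor 663 [-0.17404963 -0.00735946  0.16966392] slope 9.88205142160885 yaw -177.57876607962152 rms 0.0014721458287472692 z=60 at x(y=-.23) 0.6397979691285303
 wall 541 y at .55 -0.2905 yaw deg 3.37 0.0016
 wall 587 y at .55 -0.1724 yaw deg 3.29 0.0012
 green top [[0.5951, -0.2764, 0.0781], [0.6093, -0.2611, 0.0925], [0.6304, -0.2189, 0.0962]]
 tips [0.2459 0.2471 0.251  0.2907] 474
[0.5742 0.0047 0.2564] [ 0.5685 -0.0093  0.2485] [0.5822 0.0114 0.2603] 18
[0.6696 0.0008 0.2513] [ 0.667  -0.0108  0.2449] [0.68   0.0107 0.2568] 31
```

The trough axis is yawed about 3.3°. The carton centre comes out at about (0.612, -0.229, 0.063), and the lip and floor estimates agree within a few mm. The blue basket is at (0.446, 0.190). Next I'll move over the carton and tilt the tool.

{"op": "drive_tool", "data": {
  "increments": [
    {"dz": -30,"hand": 0.4},
    {"dz": -50,"hand": 0.4},
    {"dz": -50,"hand": 0.4},
    {"dz": -50,"hand": 0.4},
    {"dz": -48,"hand": 0.4},
    {"wy": -0.058,"hand": 0.4},
    {"wz": 0.1745,"hand": 0.4},
    {"hand": 0.4},
    {"hand": 0.4},
    {"hand": 0.4}
  ],
  "squeeze": 30
}}

```text
validation failed for argument at $.in...
```

{"op": "drive_tool", "data": {
  "increments": [
    {"dx": 0,"dy": 0,"dz": -30,"wx": 0,"wy": 0,"wz": 0,"hand": 0.4},
    {"dx": 0,"dy": 0,"dz": -50,"wx": 0,"wy": 0,"wz": 0,"hand": 0.4},
    {"dx": 0,"dy": 0,"dz": -50,"wx": 0,"wy": 0,"wz": 0,"hand": 0.4},
    {"dx": 0,"dy": 0,"dz": -50,"wx": 0,"wy": 0,"wz": 0,"hand": 0.4},
    {"dx": 0,"dy": 0,"dz": -48,"wx": 0,"wy": 0,"wz": 0,"hand": 0.4},
    {"dx": 0,"dy": 0,"dz": 0,"wx": 0,"wy": -0.058,"wz": 0,"hand": 0.4},
    {"dx": 0,"dy": 0,"dz": 0,"wx": 0,"wy": 0,"wz": 0.174,"hand": 0.4},
    {"dx": 0,"dy": 0,"dz": 0,"wx": 0,"wy": 0,"wz": 0,"hand": 0.4},
    {"dx": 0,"dy": 0,"dz": 0,"wx": 0,"wy": 0,"wz": 0,"hand": 0.4},
    {"dx": 0,"dy": 0,"dz": 0,"wx": 0,"wy": 0,"wz": 0,"hand": 0.4}
  ],
  "squeeze": 30
}}

```text
time: 1.4
tool_pos: [0.6223, -0.2348, 0.2351]
tool_rot: [-1.569, 0.093, 0.189]
contact_force: [-0.9, 0.1, -0.3]
opening: 0.0598
```

```bash
cat >> h.py <<'E'
yaw=np.radians(3.3); sl=np.radians(10)
# trough frame
tx=np.array([-np.cos(sl)*np.cos(yaw),-np.cos(sl)*np.sin(yaw),np.sin(sl)])
ty=np.array([np.sin(yaw),-np.cos(yaw),0]); tz=np.cross(tx,ty)
To=np.array([.630,-.228,.06])
TR=np.c_[tx,ty,tz]
def state():
    from cell import readout
    o=readout.get_obs(); return o,o["tool_pos"],R.from_rotvec(o["tool_rot"]).as_matrix()
def goto(p,Rt):
    o,t,Rm=state()
    print("t",o["time"],"d_tool_mm",(Rm.T@(np.array(p)-t)*1000).round(1),"w",R.from_matrix(Rm.T@Rt).as_rotvec().round(3),"open",o["opening"].round(4))
Rtr=np.c_[-tx,-tz,np.cross(-tx,-tz)]  # tool aligned to trough
def snap(n,tag):
    from cell import viewer
    c=viewer.get_calibration(n); p,d=viewer.snapshot(n)
    cv2.imwrite(f"pics/{n}{tag}.png",p[:,:,::-1]); np.savez(f"pics/{n}{tag}.npz",p=p,d=d,K=c["camera_matrix"],e=c["eye"],a=c["attitude"])
def tr(X): return (np.asarray(X)-To)@TR
E
python3 - <<'E'
from h import *
print(TR.round(3)); o,t,Rm=state(); print("tcp in trough",tr(t).round(4))
goto(To+TR@[.018,0,.08],Rtr)
snap("side","1"); snap("scene","1"); snap("wrist","1")
for n in ["scene","side"]:
    p,W,h=cloud(f"pics/{n}1.npz"); H,S,V=[h[...,i].astype(int) for i in range(3)]
    Q=(W-t)@Rm
    m=(abs(Q[...,0])<.07)&(abs(Q[...,2])<.05)&(Q[...,1]>-.03)&(Q[...,1]<.03)
    for s in(0,1):
        q=Q[m&((Q[...,0]>0)==s)]; q=q[q[:,1]>q[:,1].max()-.01] if len(q) else q; print(n,s,len(q),q.min(0).round(4) if len(q) else'',q.max(0).round(4) if len(q) else '')
    g=(H>40)&(H<85)&(S>80)&(W[...,0]>.5)&(W[...,0]<.7)&(W[...,1]<-.15)&(W[...,1]>-.3)&(W[...,2]>.05)
    print(n,"green in trough",np.round(np.percentile(tr(W[g]),[3,50,97],axis=0),4).tolist(),g.sum())
    y=(H>22)&(H<34)&(S>150)&(W[...,2]>.08)&(W[...,2]<.16)&(W[...,0]<.7)&(W[...,1]<-.1)&(W[...,0]>.5)
    print(n,"lips in trough",np.round(np.percentile(tr(W[y]),[2,50,98],axis=0),4).tolist(),y.sum())
E
```

```text
[[-0.983  0.058  0.173]
 [-0.057 -0.998  0.01 ]
 [ 0.174  0.     0.985]]
tcp in trough [0.0384 0.0064 0.171 ]Traceback (most recent call last):
  File "<stdin>", line 3, in <module>
  File "h.py", line 21, in goto
    print("t",o["time"],"d_tool_mm",(Rm.T@(np.array(p)-t)*1000).round(1),"w",R.from_matrix(Rm.T@Rt).as_rotvec().round(3),"open",o["opening"].round(4))
                                                                                                                                ^^^^^^^^^^^^^^^^^^
AttributeError: 'float' object has no attribute 'round'
```

```bash
sed -i 's/o\["opening"\].round(4)/round(o["opening"],4)/' h.py
python3 - <<'E'
from h import *
o,t,Rm=state()
goto(To+TR@[.018,0,.08],Rtr)
snap("side","1"); snap("scene","1"); snap("wrist","1")
for n in ["scene","side"]:
    p,W,h=cloud(f"pics/{n}1.npz"); H,S,V=[h[...,i].astype(int) for i in range(3)]
    Q=(W-t)@Rm
    m=(abs(Q[...,0])<.07)&(abs(Q[...,2])<.05)&(Q[...,1]>-.03)&(Q[...,1]<.03)
    for s in(0,1):
        q=Q[m&((Q[...,0]>0)==s)]; q=q[q[:,1]>q[:,1].max()-.01] if len(q) else q; print(n,s,len(q),q.min(0).round(4) if len(q) else'',q.max(0).round(4) if len(q) else '')
    g=(H>40)&(H<85)&(S>80)&(W[...,0]>.5)&(W[...,0]<.7)&(W[...,1]<-.15)&(W[...,1]>-.3)&(W[...,2]>.05)
    print(n,"green in trough",np.round(np.percentile(tr(W[g]),[3,50,97],axis=0),4).tolist(),g.sum())
    y=(H>22)&(H<34)&(S>150)&(W[...,2]>.08)&(W[...,2]<.16)&(W[...,0]<.7)&(W[...,1]<-.1)&(W[...,0]>.5)
    print(n,"lips in trough",np.round(np.percentile(tr(W[y]),[2,50,98],axis=0),4).tolist(),y.sum())
E
```

```text
t 1.4 d_tool_mm [20.9 90.9  6.2] w [-0.002  0.003 -0.005] open 0.0598
scene 0 30 [-0.0357 -0.0055 -0.0107] [-0.0288  0.0044  0.0126]
scene 1 27 [ 0.0316 -0.0083 -0.0071] [0.0433 0.0013 0.0127]
scene green in trough [[-0.0009, -0.032, 0.0077], [0.0085, -0.0081, 0.0273], [0.0369, 0.0451, 0.0303]] 226
scene lips in trough [[0.0005, -0.0553, 0.037], [0.0456, -0.0333, 0.0397], [0.0735, 0.056, 0.0424]] 181
side 0 15 [-0.0419 -0.007   0.0023] [-0.028   0.0028  0.0118]
side 1 32 [ 0.029  -0.0102 -0.0121] [ 0.0418 -0.0003  0.0145]
side green in trough [[-0.0137, -0.0108, 0.0125], [0.024, -0.0008, 0.0299], [0.0585, 0.0444, 0.262]] 115
side lips in trough [[0.0041, -0.0536, 0.0378], [0.0385, 0.0297, 0.0412], [0.0744, 0.057, 0.0441]] 432
```

View pics/side1.png

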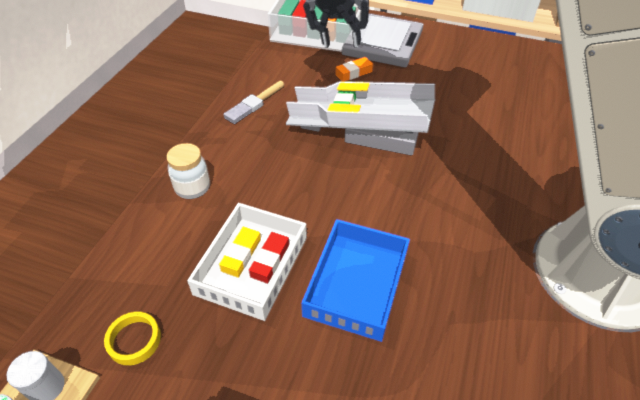

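View pics/wrist1.png

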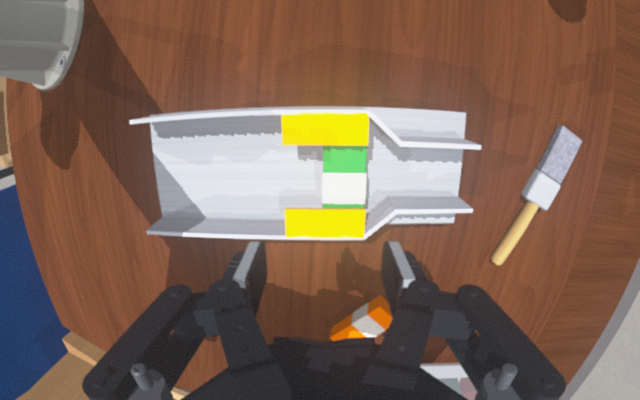

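View pics/scene1.png

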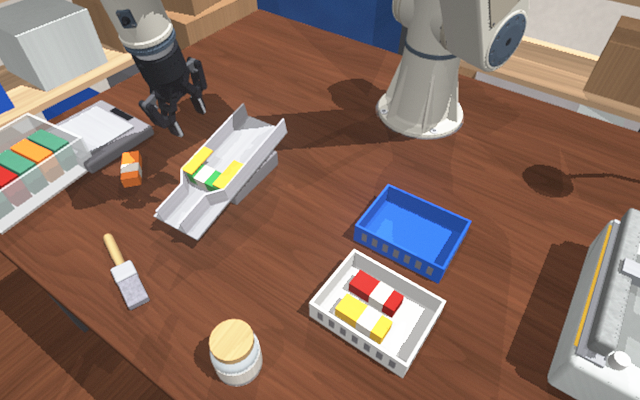

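The trough frame checks out: lips at x 0–75 mm, y ±57 mm, z about 40 mm, and the carton at x -1 to 37 mm. Fingertips at 60 mm opening are about 3 mm ahead of the TCP. Descending through the slot.

{"op": "drive_tool", "data": {
  "increments": [
    {"dx": 10,"dy": 0,"dz": 3,"wx": 0,"wy": 0,"wz": -0.005,"hand": 0.4},
    {"dx": 11,"dy": 20,"dz": 3,"wx": 0,"wy": 0.003,"wz": 0,"hand": 0.4},
    {"dx": 0,"dy": 30,"dz": 0,"wx": 0,"wy": 0,"wz": 0,"hand": 0.4},
    {"dx": 0,"dy": 30,"dz": 0,"wx": 0,"wy": 0,"wz": 0,"hand": 0.4},
    {"dx": 0,"dy": 25,"dz": 0,"wx": 0,"wy": 0,"wz": 0,"hand": 0.4},
    {"dx": 0,"dy": 15,"dz": 0,"wx": 0,"wy": 0,"wz": 0,"hand": 0.4},
    {"dx": 0,"dy": 0,"dz": 0,"wx": 0,"wy": 0,"wz": 0,"hand": 0.4},
    {"dx": 0,"dy": 0,"dz": 0,"wx": 0,"wy": 0,"wz": 0,"hand": 0.4},
    {"dx": 0,"dy": 0,"dz": 0,"wx": 0,"wy": 0,"wz": 0,"hand": 0.4},
    {"dx": 0,"dy": 0,"dz": 0,"wx": 0,"wy": 0,"wz": 0,"hand": 0.4}
  ],
  "squeeze": 30
}}

```text
time: 2.8
tool_pos: [0.6251, -0.2264, 0.106]
tool_rot: [-1.57, 0.089, 0.18]
contact_force: [0.8, -1.0, -1.1]
opening: 0.0599
```

```bash
python3 - <<'E'
from h import *
o,t,Rm=state(); print(tr(t).round(4))
goto(To+TR@[.018,0,.012],Rtr)
snap("scene","2"); snap("side","2")
a=cv2.imread('pics/scene2.png')[60:260,100:340]; b=cv2.imread('pics/side2.png')[30:170,250:450]
cv2.imwrite('pics/c3.png',np.vstack([cv2.resize(a,(480,400),interpolation=2)[:320],cv2.resize(b,(480,280),interpolation=2)]))
E
```

```text
[ 0.0127 -0.0019  0.0445]
t 2.8 d_tool_mm [-5.4 32.5 -2. ] w [-0.001  0.001  0.003] open 0.0599
```

View pics/c3.png

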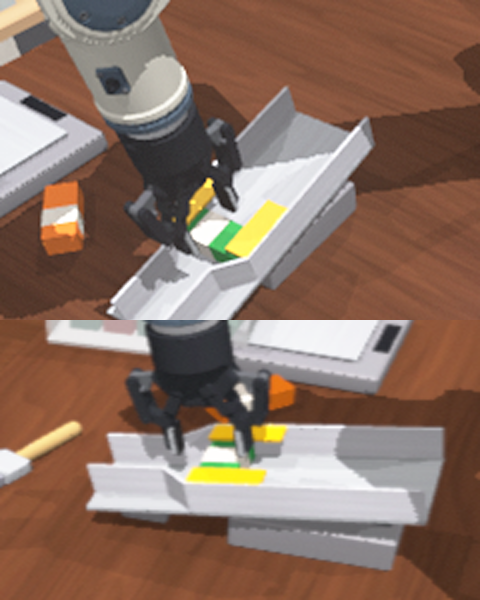

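The fingers are in the slot on either side of the carton, about 5 mm too far down-slope. I'll correct that, descend and close.

{"op": "drive_tool", "data": {
  "increments": [
    {"dx": -5.4,"dy": 0,"dz": -2,"wx": 0,"wy": 0,"wz": 0.003,"hand": 0.4},
    {"dx": 0,"dy": 10,"dz": 0,"wx": 0,"wy": 0,"wz": 0,"hand": 0.4},
    {"dx": 0,"dy": 10,"dz": 0,"wx": 0,"wy": 0,"wz": 0,"hand": 0.4},
    {"dx": 0,"dy": 10,"dz": 0,"wx": 0,"wy": 0,"wz": 0,"hand": 0.4},
    {"dx": 0,"dy": 2,"dz": 0,"wx": 0,"wy": 0,"wz": 0,"hand": 0.4},
    {"dx": 0,"dy": 0,"dz": 0,"wx": 0,"wy": 0,"wz": 0,"hand": 0.4},
    {"dx": 0,"dy": 0,"dz": 0,"wx": 0,"wy": 0,"wz": 0,"hand": 0.0},
    {"dx": 0,"dy": 0,"dz": 0,"wx": 0,"wy": 0,"wz": 0,"hand": -0.4},
    {"dx": 0,"dy": 0,"dz": 0,"wx": 0,"wy": 0,"wz": 0,"hand": -0.4},
    {"dx": 0,"dy": 0,"dz": 0,"wx": 0,"wy": 0,"wz": 0,"hand": -0.4}
  ],
  "squeeze": 30
}}

```text
time: 4.15
tool_pos: [0.6135, -0.2291, 0.0732]
tool_rot: [-1.57, 0.091, 0.182]
contact_force: [0.2, 0.2, -1.1]
opening: 0.0396
```

```bash
python3 - <<'E'
from h import *
o,t,Rm=state(); print(tr(t).round(4),o["contact_force"].round(1))
goto(To+TR@[.11,0,.012],Rtr)
snap("scene","3"); snap("side","3")
a=cv2.imread('pics/scene3.png')[60:260,100:340]; b=cv2.imread('pics/side3.png')[30:170,250:450]
cv2.imwrite('pics/c4.png',np.vstack([cv2.resize(a,(480,400),interpolation=2)[:320],cv2.resize(b,(480,280),interpolation=2)]))
E
```

```text
[0.0186 0.0002 0.0101] [ 0.2  0.2 -1.1]
t 4.15 d_tool_mm [-91.4  -1.9   0.2] w [-0.001  0.     0.   ] open 0.0396
```

View pics/c4.png

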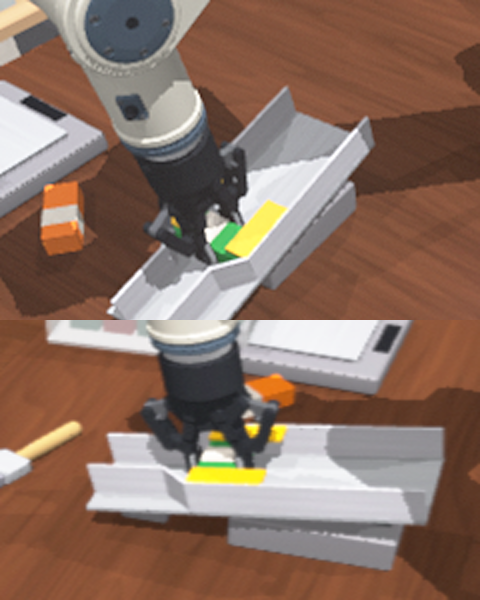

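Gripped, at 39.6 mm opening. Now sliding up-slope.

{"op": "drive_tool", "data": {
  "increments": [
    {"dx": -8,"dy": 0,"dz": 0,"wx": 0,"wy": 0,"wz": 0,"hand": -0.4},
    {"dx": -12,"dy": 0,"dz": 0,"wx": 0,"wy": 0,"wz": 0,"hand": -0.4},
    {"dx": -14,"dy": 0,"dz": 0,"wx": 0,"wy": 0,"wz": 0,"hand": -0.4},
    {"dx": -14,"dy": 0,"dz": 0,"wx": 0,"wy": 0,"wz": 0,"hand": -0.4},
    {"dx": -14,"dy": 0,"dz": 0,"wx": 0,"wy": 0,"wz": 0,"hand": -0.4},
    {"dx": -14,"dy": 0,"dz": 0,"wx": 0,"wy": 0,"wz": 0,"hand": -0.4},
    {"dx": -12,"dy": 0,"dz": 0,"wx": 0,"wy": 0,"wz": 0,"hand": -0.4},
    {"dx": -8,"dy": 0,"dz": 0,"wx": 0,"wy": 0,"wz": 0,"hand": -0.4},
    {"dx": 0,"dy": 0,"dz": 0,"wx": 0,"wy": 0,"wz": 0,"hand": -0.4},
    {"dx": 0,"dy": 0,"dz": 0,"wx": 0,"wy": 0,"wz": 0,"hand": -0.4}
  ],
  "squeeze": 30
}}

```text
time: 5.5
tool_pos: [0.5115, -0.2352, 0.0915]
tool_rot: [-1.57, 0.092, 0.182]
contact_force: [0.2, -0.1, -1.4]
opening: 0.0391
```

```bash
python3 - <<'E'
from h import *
o,t,Rm=state(); print(tr(t).round(4),o["contact_force"].round(1))
goto(To+TR@[.118,0,.012],Rtr)
E
```

```text
[0.1224 0.0003 0.0104] [ 0.2 -0.1 -1.4]
t 5.5 d_tool_mm [ 4.4 -1.6  0.3] w [-0.001 -0.     0.   ] open 0.0391
```

Opening lightly so the carton rests on the floor, then checking.

{"op": "drive_tool", "data": {
  "increments": [
    {"dx": 0,"dy": 0,"dz": 0,"wx": 0,"wy": 0,"wz": 0,"hand": 0.1},
    {"dx": 0,"dy": 0,"dz": 0,"wx": 0,"wy": 0,"wz": 0,"hand": 0.2},
    {"dx": 0,"dy": 0,"dz": 0,"wx": 0,"wy": 0,"wz": 0,"hand": 0.2},
    {"dx": 0,"dy": 0,"dz": 0,"wx": 0,"wy": 0,"wz": 0,"hand": 0.2},
    {"dx": 0,"dy": 0,"dz": 0,"wx": 0,"wy": 0,"wz": 0,"hand": 0.2},
    {"dx": 0,"dy": 0,"dz": 0,"wx": 0,"wy": 0,"wz": 0,"hand": 0.2},
    {"dx": 0,"dy": 0,"dz": 0,"wx": 0,"wy": 0,"wz": 0,"hand": 0.2},
    {"dx": 0,"dy": 0,"dz": 0,"wx": 0,"wy": 0,"wz": 0,"hand": 0.2},
    {"dx": 0,"dy": 0,"dz": 0,"wx": 0,"wy": 0,"wz": 0,"hand": 0.2},
    {"dx": 0,"dy": 0,"dz": 0,"wx": 0,"wy": 0,"wz": 0,"hand": 0.2}
  ],
  "squeeze": 30
}}

```text
time: 6.75
tool_pos: [0.5126, -0.2352, 0.0914]
tool_rot: [-1.57, 0.091, 0.182]
contact_force: [0.1, 0.2, -0.2]
opening: 0.0513
```

```bash
python3 - <<'E'
from h import *
o,t,Rm=state(); print(tr(t).round(4),o["contact_force"].round(1),o["opening"])
snap("scene","4"); snap("side","4"); snap("wrist","4")
for n in ["scene","side"]:
    p,W,h=cloud(f"pics/{n}4.npz"); H,S,V=[h[...,i].astype(int) for i in range(3)]
    Q=tr(W)
    g=(H>40)&(H<85)&(S>80)&(abs(Q[...,1])<.06)&(Q[...,0]>-.05)&(Q[...,0]<.25)&(Q[...,2]<.06)&(Q[...,2]>-.01)
    print(n,g.sum(),np.round(np.percentile(Q[g],[3,50,97],axis=0),4).tolist())
a=cv2.imread('pics/scene4.png')[60:260,100:340]; b=cv2.imread('pics/side4.png')[30:170,250:450]
cv2.imwrite('pics/c5.png',np.vstack([cv2.resize(a,(480,400),interpolation=2)[:320],cv2.resize(b,(480,280),interpolation=2)]))
E
```

```text
[0.1213 0.0004 0.0105] [ 0.1  0.2 -0.2] 0.05129753726825452
scene 319 [[0.1004, -0.0448, 0.0083], [0.1154, -0.0235, 0.0272], [0.1398, -0.0034, 0.0301]]
side 227 [[0.1025, -0.036, 0.0177], [0.1222, -0.0148, 0.0291], [0.1416, 0.0465, 0.0322]]
```

View pics/c5.png

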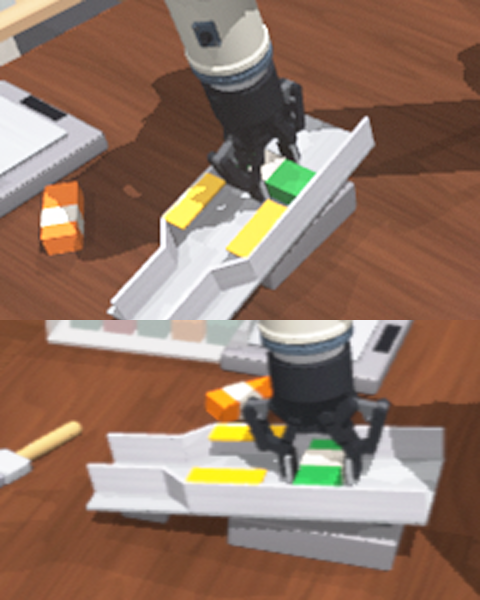

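View pics/wrist4.png

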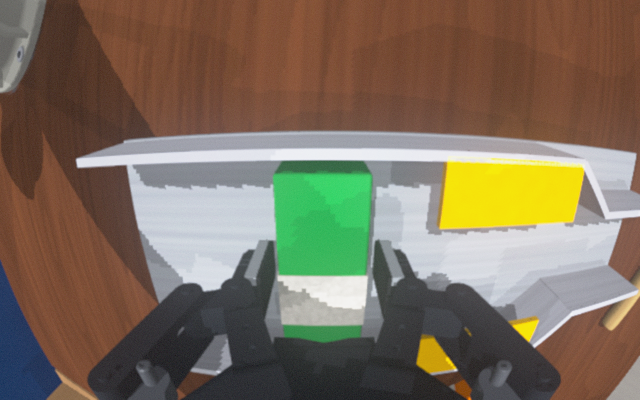

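The carton rests on the chute floor at trough x ≈ 121 mm, clear of the lips. I'll regrip with 40 N and lift.

{"op": "drive_tool", "data": {
  "increments": [
    {"dx": 0,"dy": 0,"dz": 0,"wx": 0,"wy": 0,"wz": 0,"hand": -0.4},
    {"dx": 0,"dy": 0,"dz": 0,"wx": 0,"wy": 0,"wz": 0,"hand": -0.4},
    {"dx": 0,"dy": 0,"dz": 0,"wx": 0,"wy": 0,"wz": 0,"hand": -0.4},
    {"dx": 0,"dy": 0,"dz": 0,"wx": 0,"wy": 0,"wz": 0,"hand": -0.4},
    {"dx": 0,"dy": -8,"dz": 0,"wx": 0,"wy": 0,"wz": 0,"hand": -0.4},
    {"dx": 0,"dy": -15,"dz": 0,"wx": 0,"wy": 0,"wz": 0,"hand": -0.4},
    {"dx": 0,"dy": -20,"dz": 0,"wx": 0,"wy": 0,"wz": 0,"hand": -0.4},
    {"dx": 0,"dy": -25,"dz": 0,"wx": 0,"wy": 0,"wz": 0,"hand": -0.4},
    {"dx": 0,"dy": -20,"dz": 0,"wx": 0,"wy": 0,"wz": 0,"hand": -0.4},
    {"dx": 0,"dy": 0,"dz": 0,"wx": 0,"wy": 0,"wz": 0,"hand": -0.4}
  ],
  "squeeze": 40
}}

```text
time: 8.15
tool_pos: [0.5296, -0.2345, 0.1852]
tool_rot: [-1.571, 0.089, 0.18]
contact_force: [0.4, -0.3, -0.5]
opening: 0.0396
```

```bash
cat >> h.py <<'E'
yb=np.radians(0.65); bx=np.array([np.cos(yb),np.sin(yb),0])
Rb=np.c_[bx,[0,0,-1],np.cross(bx,[0,0,-1])]
B=np.array([.446,.190,0])
E
python3 - <<'E'
from h import *
o,t,Rm=state(); print(t.round(4),o["contact_force"].round(1))
goto(t,Rb); goto(B+[0,0,.20],Rb)
snap("scene","5"); snap("side","5")
b=np.hstack([cv2.imread('pics/scene5.png')[40:240,100:340],cv2.imread('pics/side5.png')[0:200,250:490]])
cv2.imwrite('pics/c6.png',cv2.resize(b,(768,320),interpolation=2))
E
```

```text
[ 0.5296 -0.2345  0.1852] [ 0.4 -0.3 -0.5]
t 8.15 d_tool_mm [0. 0. 0.] w [ 0.004  0.046 -0.171] open 0.0396
t 8.15 d_tool_mm [-60.5  -4.6 428.6] w [ 0.004  0.046 -0.171] open 0.0396
```

View pics/c6.png

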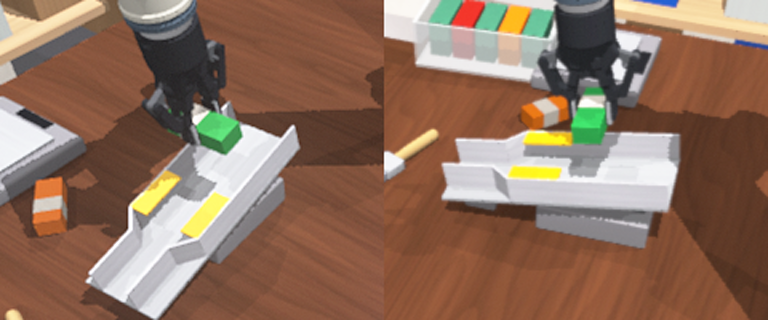

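The carton is held and clear of the trough. I'll level the tool and carry it over.

{"op": "drive_tool", "data": {
  "increments": [
    {"dx": 0,"dy": -15,"dz": 0,"wx": 0,"wy": 0.02,"wz": -0.05,"hand": -0.4},
    {"dx": 0,"dy": -10,"dz": 0,"wx": 0,"wy": 0.026,"wz": -0.06,"hand": -0.4},
    {"dx": 0,"dy": 0,"dz": 0,"wx": 0,"wy": 0,"wz": -0.06,"hand": -0.4},
    {"dx": -5,"dy": 0,"dz": 20,"wx": 0,"wy": 0,"wz": 0,"hand": -0.4},
    {"dx": -10,"dy": 0,"dz": 35,"wx": 0,"wy": 0,"wz": 0,"hand": -0.4},
    {"dx": -14,"dy": 0,"dz": 45,"wx": 0,"wy": 0,"wz": 0,"hand": -0.4},
    {"dx": -14,"dy": 0,"dz": 45,"wx": 0,"wy": 0,"wz": 0,"hand": -0.4},
    {"dx": -14,"dy": 0,"dz": 45,"wx": 0,"wy": 0,"wz": 0,"hand": -0.4},
    {"dx": -14,"dy": 0,"dz": 35,"wx": 0,"wy": 0,"wz": 0,"hand": -0.4},
    {"dx": 0,"dy": 0,"dz": 20,"wx": 0,"wy": 0,"wz": 0,"hand": -0.4}
  ],
  "squeeze": 40
}}

```text
time: 9.5
tool_pos: [0.4475, 0.0224, 0.2003]
tool_rot: [-1.571, 0.01, 0.023]
contact_force: [0.7, -0.4, -1.5]
opening: 0.0398
```

```bash
python3 - <<'E'
from h import *
o,t,Rm=state(); print(t.round(4))
goto(B+[0,0,.20],Rb)
E
```

```text
[0.4475 0.0224 0.2003]
t 9.5 d_tool_mm [ -0.2   0.2 167.6] w [ 0.    -0.003 -0.021] open 0.0398
```

{"op": "drive_tool", "data": {
  "increments": [
    {"dx": 0,"dy": 0,"dz": 15,"wx": 0,"wy": -0.003,"wz": -0.021,"hand": -0.4},
    {"dx": 0,"dy": 0,"dz": 30,"wx": 0,"wy": 0,"wz": 0,"hand": -0.4},
    {"dx": 0,"dy": 0,"dz": 35,"wx": 0,"wy": 0,"wz": 0,"hand": -0.4},
    {"dx": 0,"dy": 0,"dz": 35,"wx": 0,"wy": 0,"wz": 0,"hand": -0.4},
    {"dx": 0,"dy": 0,"dz": 30,"wx": 0,"wy": 0,"wz": 0,"hand": -0.4},
    {"dx": 0,"dy": 0,"dz": 12,"wx": 0,"wy": 0,"wz": 0,"hand": -0.4},
    {"dx": 0,"dy": 0,"dz": 0,"wx": 0,"wy": 0,"wz": 0,"hand": -0.4},
    {"dx": 0,"dy": 20,"dz": 0,"wx": 0,"wy": 0,"wz": 0,"hand": -0.4},
    {"dx": 0,"dy": 20,"dz": 0,"wx": 0,"wy": 0,"wz": 0,"hand": -0.4},
    {"dx": 0,"dy": 0,"dz": 0,"wx": 0,"wy": 0,"wz": 0,"hand": -0.4}
  ],
  "squeeze": 40
}}

```text
time: 10.75
tool_pos: [0.4352, 0.1856, 0.1546]
tool_rot: [-1.579, 0.0, 0.026]
contact_force: [0.9, -0.8, -0.4]
opening: 0.0394
```

```bash
python3 - <<'E'
from h import *
o,t,Rm=state(); print(t.round(4),o["contact_force"].round(1))
goto(B+[0,0,.05],Rb)
snap("scene","6"); snap("side","6")
for n in ["scene","side"]:
    p,W,h=cloud(f"pics/{n}6.npz"); H,S,V=[h[...,i].astype(int) for i in range(3)]
    Q=W-t
    g=(H>40)&(H<85)&(S>80)&(abs(Q)<.08).all(-1)
    print(n,g.sum(),np.round(np.percentile(Q[g],[2,50,98],axis=0),4).tolist())
b=np.hstack([cv2.imread('pics/scene6.png')[120:370,260:500],cv2.imread('pics/side6.png')[120:370,200:440]])
cv2.imwrite('pics/c7.png',cv2.resize(b,(768,400),interpolation=2))
E
```

```text
[0.4352 0.1856 0.1546] [ 0.9 -0.8 -0.4]
t 10.75 d_tool_mm [ 12.6 104.3   5.1] w [ 0.008  0.005 -0.017] open 0.0394
scene 791 [[-0.0171, -0.0481, -0.0078], [0.0142, 0.0218, 0.0158], [0.0233, 0.0499, 0.0208]]
side 810 [[-0.0191, 0.0031, -0.0051], [-0.0004, 0.0335, 0.018], [0.0196, 0.0496, 0.0209]]
```

View pics/c7.png

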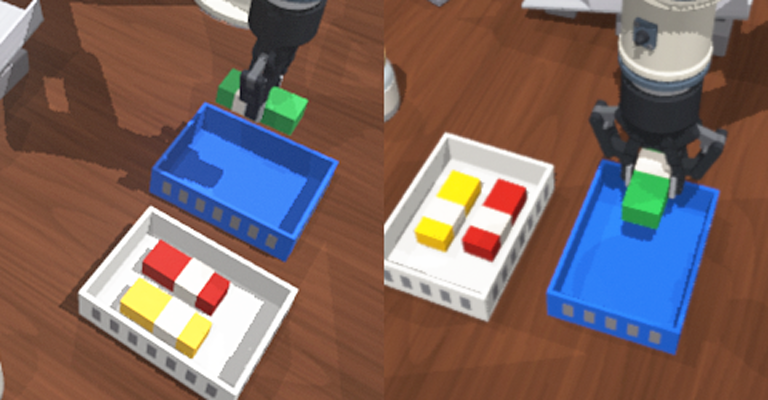

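The carton is level, with its underside about 9–10 mm below the TCP. I'll correct by 12.6 mm in x and 5 mm in y, then descend.

{"op": "drive_tool", "data": {
  "increments": [
    {"dx": 6,"dy": 0,"dz": 3,"wx": 0.008,"wy": 0.005,"wz": -0.017,"hand": -0.4},
    {"dx": 6,"dy": 0,"dz": 2,"wx": 0,"wy": 0,"wz": 0,"hand": -0.4},
    {"dx": 0,"dy": 15,"dz": 0,"wx": 0,"wy": 0,"wz": 0,"hand": -0.4},
    {"dx": 0,"dy": 20,"dz": 0,"wx": 0,"wy": 0,"wz": 0,"hand": -0.4},
    {"dx": 0,"dy": 20,"dz": 0,"wx": 0,"wy": 0,"wz": 0,"hand": -0.4},
    {"dx": 0,"dy": 20,"dz": 0,"wx": 0,"wy": 0,"wz": 0,"hand": -0.4},
    {"dx": 0,"dy": 15,"dz": 0,"wx": 0,"wy": 0,"wz": 0,"hand": -0.4},
    {"dx": 0,"dy": 10,"dz": 0,"wx": 0,"wy": 0,"wz": 0,"hand": -0.4},
    {"dx": 0,"dy": 0,"dz": 0,"wx": 0,"wy": 0,"wz": 0,"hand": -0.4},
    {"dx": 0,"dy": 0,"dz": 0,"wx": 0,"wy": 0,"wz": 0,"hand": -0.4}
  ],
  "squeeze": 40
}}

```text
time: 12.1
tool_pos: [0.4512, 0.1921, 0.0517]
tool_rot: [-1.568, -0.014, 0.003]
contact_force: [0.4, 0.3, -0.6]
opening: 0.0393
```

```bash
python3 - <<'E'
from h import *
o,t,Rm=state(); print(t.round(4),o["contact_force"].round(1))
goto(B+[0,0,.0155],Rb)
E
```

```text
[0.4512 0.1921 0.0517] [ 0.4  0.3 -0.6]
t 12.1 d_tool_mm [-5.4 36.1 -2.1] w [-0.003 -0.001  0.007] open 0.0393
```

{"op": "drive_tool", "data": {
  "increments": [
    {"dx": -5,"dy": 8,"dz": -2,"wx": -0.003,"wy": 0,"wz": 0.007,"hand": -0.4},
    {"dx": 0,"dy": 10,"dz": 0,"wx": 0,"wy": 0,"wz": 0,"hand": -0.4},
    {"dx": 0,"dy": 6,"dz": 0,"wx": 0,"wy": 0,"wz": 0,"hand": -0.4},
    {"dx": 0,"dy": 4,"dz": 0,"wx": 0,"wy": 0,"wz": 0,"hand": -0.4},
    {"dx": 0,"dy": 3,"dz": 0,"wx": 0,"wy": 0,"wz": 0,"hand": -0.4},
    {"dx": 0,"dy": 0,"dz": 0,"wx": 0,"wy": 0,"wz": 0,"hand": -0.4},
    {"dx": 0,"dy": 0,"dz": 0,"wx": 0,"wy": 0,"wz": 0,"hand": -0.4},
    {"dx": 0,"dy": 0,"dz": 0,"wx": 0,"wy": 0,"wz": 0,"hand": -0.4},
    {"dx": 0,"dy": 0,"dz": 0,"wx": 0,"wy": 0,"wz": 0,"hand": -0.4},
    {"dx": 0,"dy": 0,"dz": 0,"wx": 0,"wy": 0,"wz": 0,"hand": -0.4}
  ],
  "squeeze": 40
}}

```text
time: 13.35
tool_pos: [0.4471, 0.1904, 0.0199]
tool_rot: [-1.57, -0.01, 0.006]
contact_force: [0.2, -0.2, -1.4]
opening: 0.0391
```

```bash
python3 - <<'E'
from h import *
o,t,Rm=state(); print(t.round(4),o["contact_force"].round(1))
goto(B+[0,0,.0155],Rb)
snap("scene","7"); snap("side","7")
for n in ["scene","side"]:
    p,W,h=cloud(f"pics/{n}7.npz"); H,S,V=[h[...,i].astype(int) for i in range(3)]
    Q=W-B
    g=(H>40)&(H<85)&(S>80)&(abs(W-t)<.08).all(-1)
    print(n,g.sum(),np.round(np.percentile(Q[g],[2,50,98],axis=0),4).tolist())
    rim=(H>100)&(H<125)&(S>150)&(abs(Q[...,0])<.07)&(abs(Q[...,1])<.09)&(Q[...,2]<.02); print("floor z",np.nanmedian(W[rim][:,2]))
E
```

```text
[0.4471 0.1904 0.0199] [ 0.2 -0.2 -1.4]
t 13.35 d_tool_mm [-1.1  4.4 -0.4] w [-0.    -0.001  0.002] open 0.0391
scene 632 [[-0.0166, -0.0481, 0.0121], [0.0136, 0.0209, 0.0359], [0.0245, 0.0499, 0.0558]]
floor z 0.004646298842768903
side 625 [[-0.0183, 0.0031, 0.0163], [0.0005, 0.0323, 0.0373], [0.0199, 0.0497, 0.0409]]
floor z 0.005917830224127507
```

About 4 mm above the floor still. Lowering in 1 mm steps.

{"op": "drive_tool", "data": {
  "increments": [
    {"dx": 0,"dy": 1.2,"dz": 0,"wx": 0,"wy": 0,"wz": 0,"hand": -0.4},
    {"dx": 0,"dy": 1.2,"dz": 0,"wx": 0,"wy": 0,"wz": 0,"hand": -0.4},
    {"dx": 0,"dy": 1.2,"dz": 0,"wx": 0,"wy": 0,"wz": 0,"hand": -0.4},
    {"dx": 0,"dy": 0,"dz": 0,"wx": 0,"wy": 0,"wz": 0,"hand": -0.4},
    {"dx": 0,"dy": 0,"dz": 0,"wx": 0,"wy": 0,"wz": 0,"hand": -0.4},
    {"dx": 0,"dy": 0,"dz": 0,"wx": 0,"wy": 0,"wz": 0,"hand": -0.4},
    {"dx": 0,"dy": 0,"dz": 0,"wx": 0,"wy": 0,"wz": 0,"hand": -0.4},
    {"dx": 0,"dy": 0,"dz": 0,"wx": 0,"wy": 0,"wz": 0,"hand": -0.4},
    {"dx": 0,"dy": 0,"dz": 0,"wx": 0,"wy": 0,"wz": 0,"hand": -0.4},
    {"dx": 0,"dy": 0,"dz": 0,"wx": 0,"wy": 0,"wz": 0,"hand": -0.4}
  ],
  "squeeze": 40
}}

```text
time: 14.7
tool_pos: [0.4471, 0.1905, 0.016]
tool_rot: [-1.57, -0.01, 0.007]
contact_force: [0.3, 0.8, -0.8]
opening: 0.0392
```

{"op": "drive_tool", "data": {
  "increments": [
    {"dx": 0,"dy": 1,"dz": 0,"wx": 0,"wy": 0,"wz": 0,"hand": -0.4},
    {"dx": 0,"dy": 0,"dz": 0,"wx": 0,"wy": 0,"wz": 0,"hand": -0.4},
    {"dx": 0,"dy": 0,"dz": 0,"wx": 0,"wy": 0,"wz": 0,"hand": -0.4},
    {"dx": 0,"dy": 0,"dz": 0,"wx": 0,"wy": 0,"wz": 0,"hand": -0.4},
    {"dx": 0,"dy": 0,"dz": 0,"wx": 0,"wy": 0,"wz": 0,"hand": -0.4},
    {"dx": 0,"dy": 0,"dz": 0,"wx": 0,"wy": 0,"wz": 0,"hand": -0.4},
    {"dx": 0,"dy": 0,"dz": 0,"wx": 0,"wy": 0,"wz": 0,"hand": -0.4},
    {"dx": 0,"dy": 0,"dz": 0,"wx": 0,"wy": 0,"wz": 0,"hand": -0.4},
    {"dx": 0,"dy": 0,"dz": 0,"wx": 0,"wy": 0,"wz": 0,"hand": -0.4},
    {"dx": 0,"dy": 0,"dz": 0,"wx": 0,"wy": 0,"wz": 0,"hand": -0.4}
  ],
  "squeeze": 40
}}

```text
time: 15.95
tool_pos: [0.4472, 0.1905, 0.0158]
tool_rot: [-1.57, -0.01, 0.007]
contact_force: [-1.2, -0.3, 0.6]
opening: 0.039
```

The commanded 1 mm only gave 0.2 mm and the vertical force rose, so the carton is on the floor. Opening to about 56 mm.

{"op": "drive_tool", "data": {
  "increments": [
    {"dx": 0,"dy": 0,"dz": 0,"wx": 0,"wy": 0,"wz": 0,"hand": 0.0},
    {"dx": 0,"dy": 0,"dz": 0,"wx": 0,"wy": 0,"wz": 0,"hand": 0.1},
    {"dx": 0,"dy": 0,"dz": 0,"wx": 0,"wy": 0,"wz": 0,"hand": 0.2},
    {"dx": 0,"dy": 0,"dz": 0,"wx": 0,"wy": 0,"wz": 0,"hand": 0.3},
    {"dx": 0,"dy": 0,"dz": 0,"wx": 0,"wy": 0,"wz": 0,"hand": 0.3},
    {"dx": 0,"dy": 0,"dz": 0,"wx": 0,"wy": 0,"wz": 0,"hand": 0.3},
    {"dx": 0,"dy": 0,"dz": 0,"wx": 0,"wy": 0,"wz": 0,"hand": 0.3},
    {"dx": 0,"dy": 0,"dz": 0,"wx": 0,"wy": 0,"wz": 0,"hand": 0.3},
    {"dx": 0,"dy": 0,"dz": 0,"wx": 0,"wy": 0,"wz": 0,"hand": 0.3},
    {"dx": 0,"dy": 0,"dz": 0,"wx": 0,"wy": 0,"wz": 0,"hand": 0.3}
  ],
  "squeeze": 30
}}

```text
time: 17.2
tool_pos: [0.4474, 0.1905, 0.0158]
tool_rot: [-1.57, -0.01, 0.006]
contact_force: [-0.6, 1.2, 0.8]
opening: 0.0554
```

{"op": "drive_tool", "data": {
  "increments": [
    {"dx": 0,"dy": -5,"dz": 0,"wx": 0,"wy": 0,"wz": 0,"hand": 0.3},
    {"dx": 0,"dy": -10,"dz": 0,"wx": 0,"wy": 0,"wz": 0,"hand": 0.3},
    {"dx": 0,"dy": -20,"dz": 0,"wx": 0,"wy": 0,"wz": 0,"hand": 0.3},
    {"dx": 0,"dy": -30,"dz": 0,"wx": 0,"wy": 0,"wz": 0,"hand": 0.3},
    {"dx": 0,"dy": -30,"dz": 0,"wx": 0,"wy": 0,"wz": 0,"hand": 0.3},
    {"dx": 0,"dy": -30,"dz": 0,"wx": 0,"wy": 0,"wz": 0,"hand": 0.3},
    {"dx": 0,"dy": -20,"dz": 0,"wx": 0,"wy": 0,"wz": 0,"hand": 0.3},
    {"dx": 0,"dy": 0,"dz": 0,"wx": 0,"wy": 0,"wz": 0,"hand": 0.3},
    {"dx": 0,"dy": 0,"dz": 0,"wx": 0,"wy": 0,"wz": 0,"hand": 0.3},
    {"dx": 0,"dy": 0,"dz": 0,"wx": 0,"wy": 0,"wz": 0,"hand": 0.3}
  ],
  "squeeze": 30
}}

```text
time: 18.45
tool_pos: [0.4463, 0.1902, 0.1688]
tool_rot: [-1.57, -0.011, 0.005]
contact_force: [-0.6, 0.8, 0.2]
opening: 0.0556
```

```bash
python3 - <<'E'
from h import *
o,t,Rm=state(); print(o["time"],t.round(4),o["contact_force"].round(1))
snap("scene","8"); snap("side","8")
for n in ["scene","side"]:
    p,W,h=cloud(f"pics/{n}8.npz"); H,S,V=[h[...,i].astype(int) for i in range(3)]
    Q=W-B
    g=(H>40)&(H<85)&(S>80)&(abs(Q[...,:2])<.09).all(-1)&(Q[...,2]<.06)
    print(n,g.sum(),np.round(np.percentile(Q[g],[2,50,98],axis=0),4).tolist())
    X=Q[g]; X=X[X[:,2]>np.percentile(X[:,2],60)-.004]; A=np.c_[X[:,:2],np.ones(len(X))]; print(np.linalg.lstsq(A,X[:,2],rcond=None)[0].round(4))
b=np.hstack([cv2.imread('pics/scene8.png')[120:370,260:500],cv2.imread('pics/side8.png')[120:370,200:440]])
cv2.imwrite('pics/c8.png',cv2.resize(b,(768,400),interpolation=2))
E
```

```text
18.45 [0.4463 0.1902 0.1688] [-0.6  0.8  0.2]
scene 695 [[-0.0159, -0.048, 0.0081], [0.0133, 0.0178, 0.0318], [0.0238, 0.0499, 0.0348]]
[-0.0126  0.0024  0.0326]
side 804 [[-0.018, -0.0491, 0.0129], [0.0005, 0.0232, 0.0333], [0.02, 0.0498, 0.0365]]
[ 0.0034 -0.0004  0.0337]
```

View pics/c8.png

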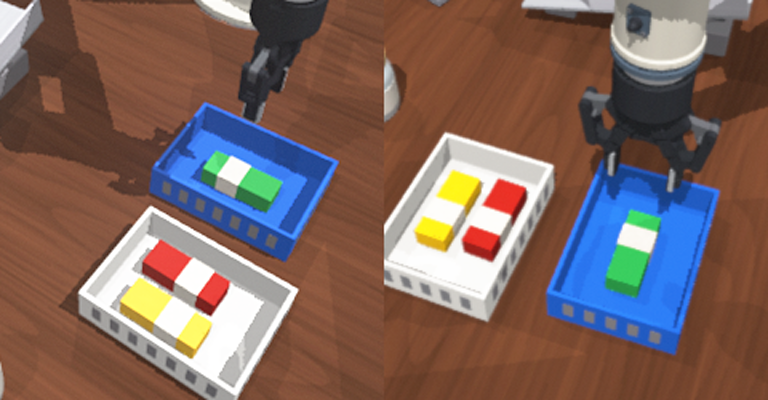

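The carton lies flat and centred in the blue basket. Its top is at 33 mm, so the underside sits on the 5 mm floor, and the gripper is clear above. Handing in.

```bash
python3 -c "
from cell import workorder; print(workorder.hand_in())"
```

```text
the job is handed in; nothing more can be done
None
```

The green carton is lying flat and right way up in the middle of the blue basket, and I handed the job in at about 18.5 s of the 51 s allowed. The hand-in gives no verdict.

I gripped it through the slot between the lips and slid it up the chute to about 121 mm along the trough. There I let it rest on the floor clear of the lips. I then regripped it, lifted it out, levelled it, lowered it until it touched the basket floor, and opened the fingers.

**Last checks:**
- **Position:** both fixed cameras put the carton within about 4 mm of the basket's centre.
- **Height and tilt:** the top is 32–34 mm high, which matches a 28 mm carton standing on the 5 mm floor. The measured tilt is under 1°.
- **Gripper:** it is empty, with the tool point at about 169 mm, well above the basket.
- **White basket:** the planned path stayed clear of it, and its red and yellow cartons look unmoved in the last pictures.

**Disagreements:** two first estimates of the trough origin differed by up to about 9 mm. I settled on a value in between, and the lips and carton then matched their given sizes. I told touchdown in the basket from a stalled 1 mm step and a vertical force rise of only about 1.4 N, not much more than the noise in the force readings. The height measured after release agrees with it.

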